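# Change trays on the autosampler

### The arm

A 6-joint arm with a two-finger parallel gripper is mounted at the origin on the work surface. World frame = base frame: x ahead of the robot, y to its left, z up, the work surface at z = 0. Lengths are in m, angles in rad, forces in N, time in s.
With the tool pointing down it reaches from about 0.35 to 0.775 m from the base axis. Payload 5.5 kg.
Tool frame: the origin (TCP) lies at the very end of the fingers, on their centre line; the grasp point (between the pads) lies env.grasp_offset behind it (env.grasp_offset is the distance from the TCP to the grasp point, in m); x points along the fingers, y is the direction in which the jaws open and shut, and the axes are right-handed (so a half turn about x gives the same grasp; the last joint's range is limited). The gripper opens to 85 mm and grips with 20 to 120 N. Pads are 22 mm wide; open, the fingers measure 114 mm over their backs; the gripper's body (76 mm by 85 mm) begins 54 mm behind the grasp point. The pads swing forward as they close: fully open they stand 13 mm farther back than shut.
Start: joints at [-1.355, 0.313, 0.046, 1.304, 0, 1.431], TCP at [0.2, -0.539, 0.231] pointing down, gripper open.
Joint ranges: [-2.76, 2.76], [-0.86, 1.69], [-1.03, 1.26], [-2.2, 2.34], [-1.47, 1.5], [-3.14, 3.14]. Speed limits (rad/s): [2.57, 2.57, 3.14, 3.14, 3.14, 3.14].

### API

Orientations are given as a unit quaternion [w, x, y, z].
In Python, from workcell import get_state, viewer, job, env gives the robot as it stands.
- The arm moves only by the tool send_rows, never from a script. Its argument "plan" is a list of rows, each a list of 6 numbers: the shift along the tool's x, y, z in mm, then the turn, a rotation vector about the tool's x, y, z in degrees. A call has exactly 10 rows; each row is the pose to reach, as a shift and turn from the pose commanded when the call began, along the tool's axes at that moment; what a row does not reach only later rows make up. A row lasts 1/8 s, in which the tool goes at most 62.5 mm and 10.7 degrees, less where a joint would pass 70% of its speed; a pose out of reach is approached as far as the arm can. A call with a gripper value outside its range is refused whole. "claw" is the finger opening in mm, from 0 to 85.4, set as the call begins (left out, the last holds). The fingers move at their own pace and stop on an object; "newtons" is the grip in N (left out, the last holds). Time passes only in rows, so rows that repeat a pose let the fingers close, or fill a call up. It gives the time, the measured TCP pose, the force and the opening at its end, in the units of the state.
- get_state(): the state, without advancing time (a new reading comes with each control period).
- viewer.read_camera(name): name is "scene" or "top" or "wrist"; returns a dict with "frame" (384x512x3 uint8, blue, green, red), "mtx" (3x3 intrinsics, pixels), "rvec" (rotation vector, rad) and "tvec" (3), from world to camera coordinates, as OpenCV has them. Camera axes: x right, y down, z forward; pixel columns grow to the right and rows downward; lengths in m; the calibration is good to about 2 mm. A picture is of the moment at which its call begins. There is no depth.
- job.hand_in(): hands the job in, once; it reports no verdict.
The state is a dict: "clock": time; "joint_pos": joint angles; "qvel": joint speeds; "tau": joint torques, N m; "tcp_pos": TCP position; "orientation": TCP orientation; "wrist_force": force on the tool from outside, world axes, zero at the start; "ft_torque": the same for the moment, N m; "finger_gap": finger opening in m.
Only numpy, scipy, OpenCV 4.12 (cv2) and the standard library are available. Lean on these libraries where they do the work, as an engineer would, in place of code of your own. Each camera call takes 0.05 s, during which the arm holds its last target.

### The job

The empty sample tray still stands out of the autosampler: push it fully home with a fingertip. Only then hook a fingertip behind the front lip of the tray with the three amber bottles and draw it smoothly out along its rail to its stop, so that the bottles can be collected. Pinch and lift nothing, do not touch the bottles, which must stay upright in their tray, and leave the well-plate tray home and everything else on the bench where it is.

Things in the scene. Friction and masses are not known exactly. Their poses are not given: they have to be found in the camera images.
- sampler: dark open-bed autosampler: three trays on rails side by side, 112 mm apart, in any order. Origin on the bench under the middle of its front edge; x to its rear, y left, z up. 330 mm deep, 372 wide; sides 61 mm high, rear 85 mm a housing 105 high, gantry to 200. A home tray's lip stands 12 mm ahead of the front edge; tray undersides 34 mm above the bench.
- tray_empty (a joint): slide of the tray with the empty rack (cells, no bottles): 0 = fully home, grows as the tray comes out towards the robot (along -x of its lip point), 0.125 m = at its stop, fully out; stiff by about 2 N of friction, it stays where it is left. At the start it stands out by 70 to 115 mm, the only tray that does.
- tray_empty_lip (a point): middle of the top edge of the empty tray's lip: an upright plate across its front, 8 mm thick (4 mm each side of this point), 100 mm wide (y), top 62 mm above the bench, 24 mm above the tray floor. Behind it an open finger well (full width), up to a white rack of 8 cells, 22 mm high, 55 mm away. x points into the sampler (home), z up.
- tray_bottles (a joint): slide of the tray that carries the three amber bottles: 0 = fully home, grows as the tray comes out towards the robot (along -x of its lip point), 0.125 m = at its stop, fully out; stiff by about 2 N of friction, it stays where it is left. At the start it is home.
- tray_bottles_lip (a point): middle of the top edge of the bottle tray's lip: an upright plate across its front, 8 mm thick (4 mm each side of this point), 100 mm wide (y), top 62 mm above the bench, 24 mm above the tray floor. Behind it an open finger well (full width), up to a white rack of 8 cells, 22 mm high, 55 mm away. x points into the sampler (home), z up. Nearest bottle's centre 123 mm behind this point; bottle tops 107 mm above the bench.
- tray_plate (a joint): slide of the tray that carries a white 96-well plate: 0 = fully home, grows as the tray comes out towards the robot (along -x of its lip point), 0.125 m = at its stop, fully out; stiff by about 2 N of friction, it stays where it is left. It is home and stays so.
- tray_plate_lip (a point): middle of the top edge of the plate tray's lip: an upright plate across its front, 8 mm thick (4 mm each side of this point), 100 mm wide (y), top 62 mm above the bench, 24 mm above the tray floor. Behind it an open finger well (full width), up to a white well plate with its top 79 mm above the bench, 78 mm away. x points into the sampler (home), z up.
- bottle0_mid (a point): centre, half-way up, of a loose amber sample bottle, 33 mm across and 66 mm tall, standing upright in a cell of its tray's rack (33 mm above the cell floor); z points up the bottle
- bottle1_mid (a point): centre, half-way up, of a loose amber sample bottle, 33 mm across and 66 mm tall, standing upright in a cell of its tray's rack (33 mm above the cell floor); z points up the bottle
- bottle2_mid (a point): centre, half-way up, of a loose amber sample bottle, 33 mm across and 66 mm tall, standing upright in a cell of its tray's rack (33 mm above the cell floor); z points up the bottle
- vial: bystander, loose: clear glass vial with a white cap, 28 mm across, 58 mm tall, standing on the bench before the plate tray; origin at its underside
- beaker: bystander, loose: clear plastic beaker, 70 mm across, 90 mm tall; origin at its underside
- reagent: bystander, loose: glass bottle with a cap, 68 mm across, 125 mm tall; origin at its underside
- tipbox: bystander, loose: box of pipette tips, 120 x 80 x 60 mm; origin at its underside
- cap0: bystander, loose: white screw cap, 22 mm across, 12 mm tall, lying on the bench; origin at its underside
- spatula: bystander, loose: thin steel lab spatula, 178 mm long, lying on the bench; origin at its middle, on the bench
- powderjar: bystander, loose: white jar, 60 mm across, 75 mm tall; origin at its underside
There are look-alikes about, which are no part of the job. Leave any purple look-alike of the part that bears bottle2_mid alone. What is shaped like the part that bears bottle1_mid but yellow is not meant.

How it is judged:
By the outcome, as a careful person would: the job done as asked, in the order asked, and still so for the second after the job is handed in, with the robot touching nothing.
It also fails if it takes over 48 s, if anything falls off the work surface, if the arm or the gripper's body presses on something with over 40 N, if the wrist force passes 120 N, or if a joint passes its speed limit or range.

## Working session

There is one attempt and no reset: what is moved stays moved. The work goes in short steps, Python scripts to look and compute and a tool call to move; the robot and the scene stay as the last step left them, time stands still between calls to the robot, and variables do not carry over. Pictures are saved under pics/ and viewed, and the job is handed in when it is done.

Besides the shell and the picture viewer there is one more tool, called after "Call:" in YAML: its name, and indented under it one key for each argument. send_rows: Moves the arm, as the interface text tells. Its arguments: {"type":"object","properties":{"plan":{"type":"array"},"claw":{"type":"number"},"newtons":{"type":"number"}},"required":["plan"]}

```bash
mkdir -p pics; ls; python3 - <<'E'
from workcell import get_state, viewer, job, env
import cv2,pickle
print(get_state()); print(env.grasp_offset)
d={}
for n in ["scene","top","wrist"]:
    r=viewer.read_camera(n); d[n]=r; cv2.imwrite(f"pics/{n}0.png",r["frame"]); print(n,r["rvec"],r["tvec"],r["mtx"])
pickle.dump(d,open("cams0.pkl","wb"))
E
```

```text
pics
{'clock': 0.0, 'joint_pos': array([-1.35459112e+00,  3.13977494e-01,  4.49535257e-02,  1.30362798e+00,
        2.18091432e-05,  1.43120888e+00]), 'qvel': array([-0.00050326,  0.00031655,  0.00123767,  0.00042321, -0.00035785,
        0.00216252]), 'tau': array([ 4.32401539e-04, -4.80624533e+01,  2.98533279e+01,  1.92761229e-02,
       -1.54839768e-04, -5.78972475e-06]), 'tcp_pos': array([ 0.20017984, -0.53845923,  0.23041152]), 'orientation': array([-0.12447332, -0.6959296 , -0.12578507,  0.69596444]), 'wrist_force': array([ 0.78841744, -0.45203138,  0.52979676]), 'ft_torque': array([-0.00042972, -0.01288131, -0.02448203]), 'finger_gap': 0.08532492214602988}
0.0187
scene [ 1.21193471  2.12176238 -1.12879172] [ 0.29689765 -0.21343588  1.47989142] [[398.0415899    0.         260.54840091]
 [  0.         398.0415899  191.85899495]
 [  0.           0.           1.        ]]
top [ 2.12148247 -2.10345198  0.22553765] [-0.01770638  0.57447759  1.16634383] [[351.3467345    0.         258.16343839]
 [  0.         351.3467345  193.54758359]
 [  0.           0.           1.        ]]
wrist [-2.38995417  1.66217529  0.22946397] [-0.57316448 -0.03513355  0.3804822 ] [[264.49969584   0.         251.1258933 ]
 [  0.         264.49969584 190.53982691]
 [  0.           0.           1.        ]]
```

View pics/scene0.png

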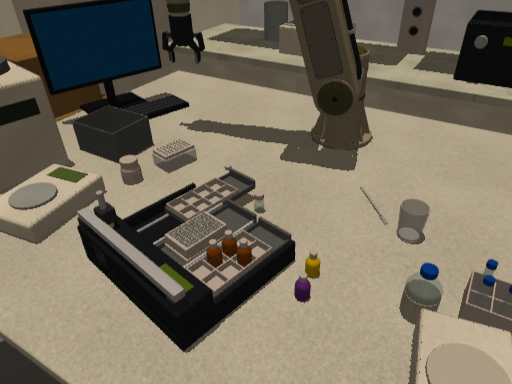

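View pics/top0.png

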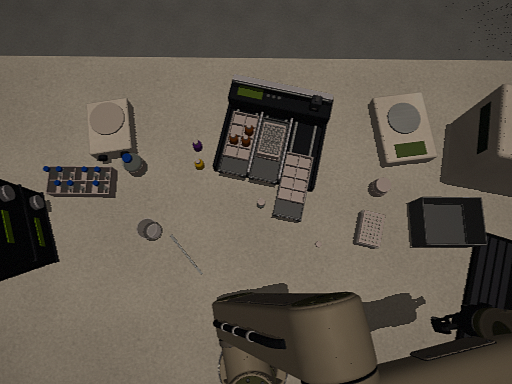

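```bash
cat > h.py <<'E'
import cv2,numpy as np,pickle
def ray(r,uv,z):
    R,_=cv2.Rodrigues(np.array(r["rvec"],float)); t=np.array(r["tvec"],float).ravel()
    p=cv2.undistortPoints(np.array([[uv]],float),np.array(r["mtx"]),None).ravel()
    d=R.T@np.array([p[0],p[1],1]); c=-R.T@t
    return c+d*(z-c[2])/d[2]
def proj(r,P):
    return cv2.projectPoints(np.array(P,float).reshape(-1,1,3),np.array(r["rvec"]),np.array(r["tvec"]),np.array(r["mtx"]),None)[0].reshape(-1,2)
E
python3 - <<'E'
import cv2,pickle
d=pickle.load(open("cams0.pkl","rb"))
f=d["top"]["frame"][70:230,190:350]; cv2.imwrite("pics/topz.png",cv2.resize(f,(800,800),interpolation=cv2.INTER_CUBIC)[:600]*1)
f=d["top"]["frame"][110:230,200:340];cv2.imwrite("pics/topz.png",cv2.convertScaleAbs(cv2.resize(f,None,fx=5,fy=5,interpolation=cv2.INTER_CUBIC),alpha=1.8))
f=d["scene"]["frame"][150:330,70:310];cv2.imwrite("pics/scz.png",cv2.convertScaleAbs(cv2.resize(f,None,fx=3.3,fy=3.3,interpolation=cv2.INTER_CUBIC),alpha=1.6))
E
```

```text
(no output)
```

View pics/topz.png

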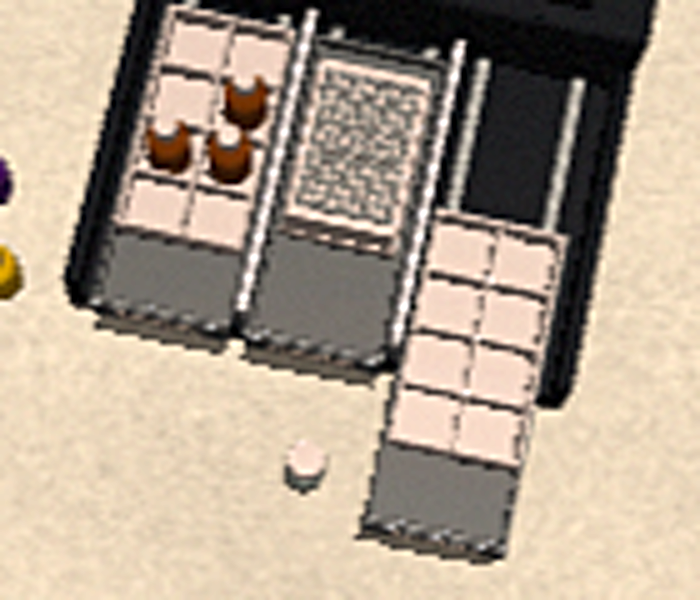

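View pics/scz.png

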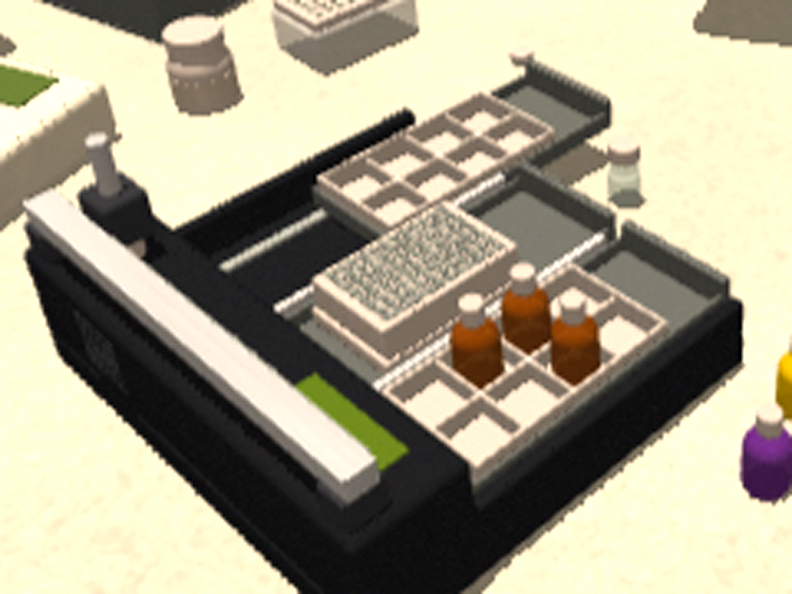

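```bash
cat > ov.py <<'E'
from h import *
import sys
def overlay(r,x0,y0,yaw,q,fn,crop,s,order=(1,0,-1)):
    c,sn=np.cos(yaw),np.sin(yaw)
    W=lambda P:[[x0+c*p[0]-sn*p[1],y0+sn*p[0]+c*p[1],p[2]] for p in P]
    u0,v0,u1,v1=crop
    im=cv2.convertScaleAbs(cv2.resize(r["frame"][v0:v1,u0:u1],None,fx=s,fy=s,interpolation=cv2.INTER_CUBIC),alpha=1.8)
    def pl(P,col):
        p=(proj(r,W(P))-[u0,v0]+.5)*s-.5
        cv2.polylines(im,[np.round(p).astype(np.int32)],True,col,1)
    pl([(0,.186,.061),(0,-.186,.061),(.245,-.186,.061),(.245,.186,.061)],(0,255,0))
    for k,y in enumerate((.112,0,-.112)):
        xl=-.012-q[k]  # front face? 
        for dx in (0,): 
            pl([(xl+a,y+b,.062) for a,b in((-.004,.05),(-.004,-.05),(.004,-.05),(.004,.05))],(0,0,255))
    cv2.imwrite(fn,im)
E
python3 - <<'E'
from ov import *
d=pickle.load(open("cams0.pkl","rb")); r=d["top"]
Z=lambda X,Y:(200+(X+.5)/5-.5,110+(Y+.5)/5-.5)
for n,p,z in [("bl",(92,303),.062),("br",(232,328),.062),("pl",(242,338),.062),("pr",(387,368),.062),("el",(365,530),.062),("er",(503,547),.062),("wl",(68,295),.061),("wr",(568,405),.061),("vial",(306,455),.058)]:
    print(n,ray(r,Z(*p),z).round(4))
E
```

```text
bl [0.6574 0.1299 0.062 ]
br [0.64   0.0306 0.062 ]
pl [0.6328 0.0235 0.062 ]
pr [ 0.612  -0.0786  0.062 ]
el [ 0.4971 -0.0631  0.062 ]
er [ 0.4862 -0.1579  0.062 ]
wl [0.6634 0.1472 0.061 ]
wr [ 0.5868 -0.2053  0.061 ]
vial [ 0.5501 -0.0222  0.058 ]
```

```bash
python3 - <<'E'
from ov import *
d=pickle.load(open("cams0.pkl","rb"))
p=(.630,-.0275,-.21,[0,0,.105])
overlay(d["top"],*p,"pics/ovt1.png",(195,80,345,230),5.3 and 4.0)if 0 else overlay(d["top"],*p,"pics/ovt1.png",(200,110,340,230),5)
overlay(d["scene"],*p,"pics/ovs1.png",(70,150,310,330),3.3)
E
```

```text
(no output)
```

View pics/ovt1.png

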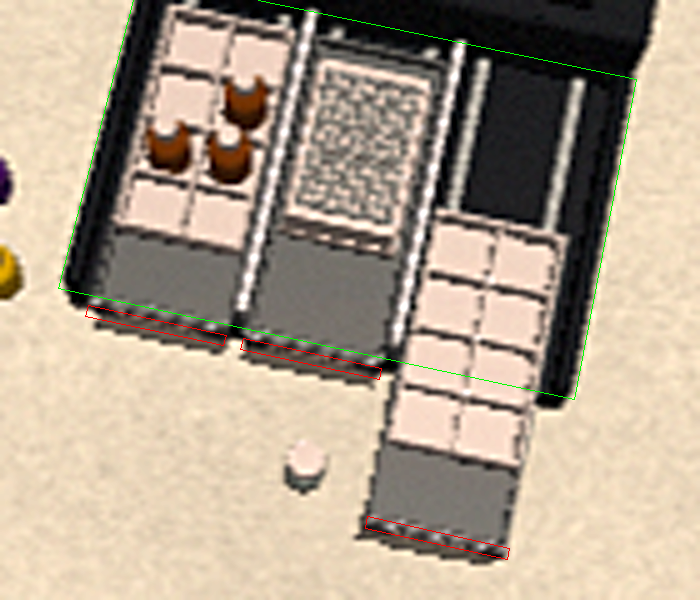

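View pics/ovs1.png

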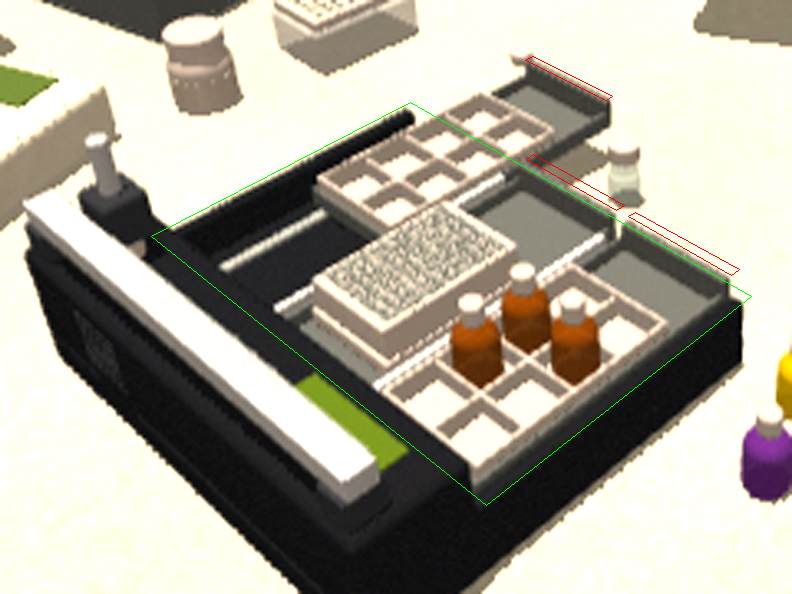

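```bash
python3 - <<'E'
from h import *
d=pickle.load(open("cams0.pkl","rb"))
def z(n,c,s,fn):
    u0,v0,u1,v1=c
    cv2.imwrite(fn,cv2.convertScaleAbs(cv2.resize(d[n]["frame"][v0:v1,u0:u1],None,fx=s,fy=s,interpolation=cv2.INTER_CUBIC),alpha=2.2))
z("top",(210,150,320,225),7,"pics/zt.png")
z("scene",(215,155,310,240),7,"pics/zs.png")
E
```

```text
(no output)
```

View pics/zt.png

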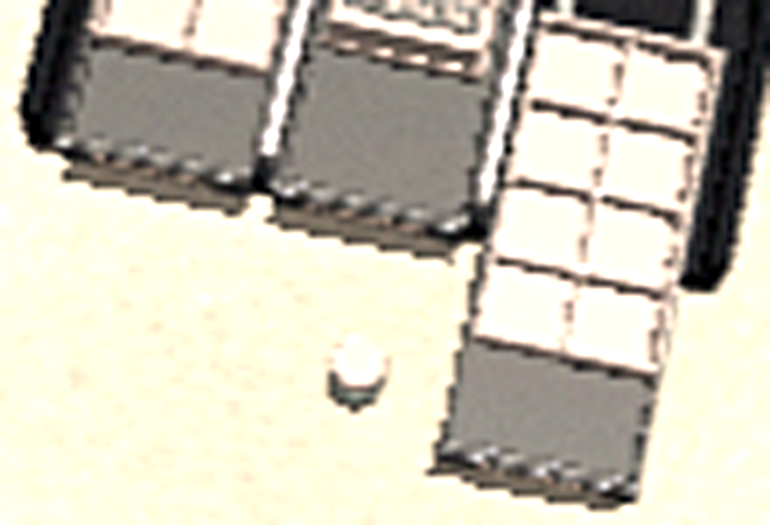

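View pics/zs.png

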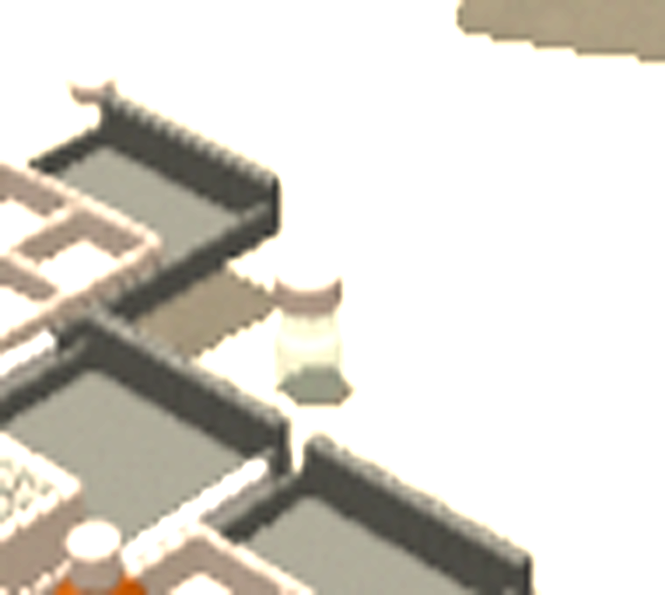

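```bash
python3 - <<'E'
from h import *
from scipy.optimize import least_squares
d=pickle.load(open("cams0.pkl","rb"))
y={'b':.112,'p':0,'e':-.112}
obs=[]
for n,o,L in [("top",(210,150),{('b',1):(58,145),('b',-1):(255,187),('p',1):(272,190),('p',-1):(465,232),('e',1):(445,455),('e',-1):(635,492)}),
 ("scene",(215,155),{('e',1):(276,181),('e',-1):(107,92),('p',-1):(94,310),('p',1):(285,421),('b',-1):(315,436),('b',1):(529,556)})]:
    for k,p in L.items(): obs.append((n,k,(np.array(p)+.5)/7-.5+o))
def res(v,ns=("top","scene")):
    x0,y0,a,q=v; c,s=np.cos(a),np.sin(a); out=[]
    for n,(t,sg),p in obs:
        if n not in ns: continue
        lx=-.012-(q if t=='e' else 0); ly=y[t]+.05*sg
        out.append(proj(d[n],[[x0+c*lx-s*ly,y0+s*lx+c*ly,.062]])[0]-p)
    return np.concatenate(out)
for ns in (("top",),("scene",),("top","scene")):
    f=least_squares(lambda v:res(v,ns),[.63,-.03,-.2,.1]); print(ns,f.x.round(4),np.sqrt((f.fun**2).mean()),f.fun.reshape(-1,2).round(1).tolist())
x0,y0,a,q=f.x;c,s=np.cos(a),np.sin(a)
for t in y: 
    lx=-.012-(q if t=='e' else 0); print(t,x0+c*lx-s*y[t],y0+s*lx+c*y[t])
# gripper pose
from workcell import get_state
print(ray(d["top"],((358+.5)/7+209.5,(360+.5)/7+149.5),.058))
E
```

```text
('top',) [ 0.6353 -0.0296 -0.2155  0.1104] 0.4833349852745382 [[-0.2, -0.3], [-0.8, -0.2], [0.1, 0.1], [0.2, 0.2], [-0.3, -0.5], [1.0, 0.6]]
('scene',) [ 0.6393 -0.0275 -0.2148  0.1105] 0.25923155285450383 [[0.1, -0.2], [-0.1, 0.2], [0.1, -0.0], [0.3, -0.2], [-0.5, -0.3], [0.2, 0.4]]
('top', 'scene') [ 0.6371 -0.0289 -0.2138  0.1111] 0.555148781888361 [[-0.4, -0.8], [-1.0, -0.7], [-0.2, -0.4], [0.0, -0.3], [-0.5, -0.9], [0.8, 0.2], [0.2, -0.8], [-0.0, -0.3], [0.1, -0.5], [0.3, -0.8], [-0.5, -0.9], [0.2, -0.3]]
b 0.6491845599154115 0.08313768815789502
p 0.6254176355733292 -0.026311538917117898
e 0.4931137612362342 -0.11219194282370523
[ 0.5486636 -0.0219075  0.058    ]
```

```bash
cat > mv.py <<'E'
from workcell import get_state
import numpy as np
from scipy.spatial.transform import Rotation as Ro
X0,Y0,A=.6371,-.0287,-.2145
def loc(lx,ly,z):
    c,s=np.cos(A),np.sin(A); return np.array([X0+c*lx-s*ly,Y0+s*lx+c*ly,z])
def tolocal(p):
    c,s=np.cos(A),np.sin(A); dx,dy=p[0]-X0,p[1]-Y0; return np.array([c*dx+s*dy,-s*dx+c*dy,p[2]])
def pose():
    st=get_state(); w,x,y,z=st["orientation"]; return st,Ro.from_quat([x,y,z,w])
def go(lx,ly,z):
    st,R=pose()
    best=None
    for k in range(2):   # jaws axis along sampler +-y
        yy=np.array([-np.sin(A),np.cos(A),0])*(1-2*k); xx=np.array([0,0,-1.]); zz=np.cross(xx,yy)
        T=Ro.from_matrix(np.stack([xx,yy,zz],1)); rv=(R.inv()*T).as_rotvec(degrees=True)
        if best is None or np.linalg.norm(rv)<np.linalg.norm(best): best=rv
    print("shift",(R.inv().apply(loc(lx,ly,z)-st["tcp_pos"])*1e3).round(1),"turn",best.round(2))
def rep():
    st,R=pose(); print("t",st["clock"],"local",tolocal(st["tcp_pos"]).round(4),"F",st["wrist_force"].round(2),"q",st["joint_pos"].round(3)); print(R.as_matrix().round(3))
E
python3 -c "
from mv import *
rep(); go(-.123-.055,-.112,.15)"
```

```text
t 0.15 local [-0.3183 -0.5912  0.2306] F [-0.22  0.1  -0.69] q [-1.355  0.314  0.045  1.304  0.     1.431]
[[-0.     0.348 -0.937]
 [ 0.001 -0.937 -0.348]
 [-1.    -0.001 -0.   ]]
shift [  81.1 -327.5 -376.8] turn [3.267e+01 1.000e-02 8.000e-02]
```

Call:
send_rows:
  plan:
    - [0,-33,-38,-7,0,0]
    - [0,-66,-76,-14,0,0]
    - [0,-98,-113,-21,0,0]
    - [10,-131,-151,-28,0,0]
    - [20,-164,-188,-36,0,0]
    - [30,-197,-226,-44,0,0]
    - [40,-229,-264,-52,0,0]
    - [50,-262,-301,-60,0,0]
    - [65,-295,-339,-67,0,0]
    - [80,-327,-377,-74,0,0]
  claw: 0
  newtons: 40

```text
clock: 1.4
tcp_pos: [0.4403, -0.0996, 0.1509]
orientation: [0.52, 0.479, 0.52, -0.479]
wrist_force: [0.7, 0.4, 0.0]
finger_gap: -0.0002
```

```bash
python3 -c "
from mv import *
rep(); go(-.123-.055,-.112,.15)"
```

```text
t 1.4 local [-0.1772 -0.1112  0.1509] F [0.73 0.45 0.02] q [-0.401  0.119 -0.404  1.047 -0.     1.09 ]
[[ 0.     0.997  0.08 ]
 [-0.     0.08  -0.997]
 [-1.     0.     0.   ]]
shift [ 0.9 -1.   0.5] turn [-7.31e+01  3.00e-02 -0.00e+00]
```

Call:
send_rows:
  plan:
    - [0,0,0,-9,0,0]
    - [5,0,0,-18,0,0]
    - [15,0,0,-27,0,0]
    - [27,0,0,-36,0,0]
    - [40,0,0,-45,0,0]
    - [53,0,0,-54,0,0]
    - [66,0,0,-63,0,0]
    - [80,0,0,-73,0,0]
    - [92,0,0,-73,0,0]
    - [104,0,0,-73,0,0]

```text
clock: 2.65
tcp_pos: [0.4398, -0.1012, 0.0467]
orientation: [0.703, 0.079, 0.703, -0.079]
wrist_force: [0.4, -0.7, 0.4]
finger_gap: 0.0
```

```bash
python3 - <<'E'
from mv import *
from workcell import viewer
import cv2
rep(); go(-.123-.015,-.112,.046)
for n in ("scene","wrist"):
    r=viewer.read_camera(n); f=r["frame"]
    if n=="scene": f=cv2.resize(f[90:290,130:330],(800,600) and None,fx=3,fy=3,interpolation=cv2.INTER_CUBIC)
    cv2.imwrite(f"pics/{n}1.png",cv2.convertScaleAbs(f,alpha=1.6))
E
```

```text
t 2.65 local [-0.1774 -0.1128  0.0467] F [ 0.43 -0.65  0.42] q [-0.404  0.226 -0.563  0.782 -0.    -0.181]
[[ 0.     0.221  0.975]
 [-0.     0.975 -0.221]
 [-1.    -0.     0.   ]]
shift [ 0.7  1.2 39.4] turn [-0.49  0.    0.  ]
```

View pics/scene1.png

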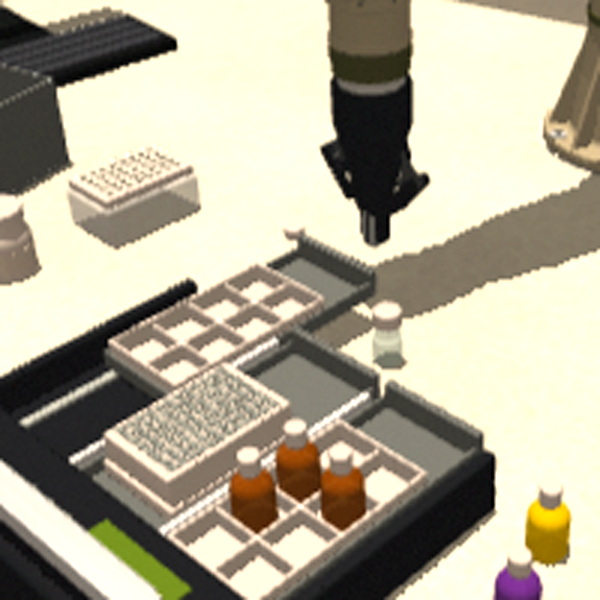

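View pics/wrist1.png

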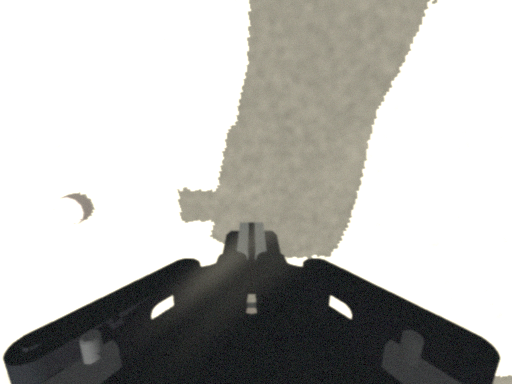

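Call:
send_rows:
  plan:
    - [0,1,12,0,0,0]
    - [0,1,25,0,0,0]
    - [0,1,37,0,0,0]
    - [0,1,48,0,0,0]
    - [0,1,60,0,0,0]
    - [0,1,73,0,0,0]
    - [0,1,87,0,0,0]
    - [0,1,101,0,0,0]
    - [0,1,114,0,0,0]
    - [0,1,125,0,0,0]

```text
clock: 4.0
tcp_pos: [0.5628, -0.1276, 0.0471]
orientation: [0.703, 0.078, 0.703, -0.078]
wrist_force: [-2.1, 2.2, 0.6]
finger_gap: 0.0002
```

```bash
python3 - <<'E'
from mv import *
rep(); go(-.012-.015,-.112,.046)
E
```

```text
t 4.0 local [-0.0516 -0.1125  0.0471] F [-2.07  2.18  0.56] q [-0.362  0.436 -0.247  0.888  0.    -0.142]
[[-0.     0.218  0.976]
 [ 0.     0.976 -0.218]
 [-1.     0.    -0.   ]]
shift [ 1.1  0.6 24.6] turn [-0.32 -0.01 -0.  ]
```

Call:
send_rows:
  plan:
    - [0,0,4,0,0,0]
    - [0,0,8,0,0,0]
    - [0,0,12,0,0,0]
    - [0,0,15,0,0,0]
    - [0,0,17,0,0,0]
    - [0,0,19,0,0,0]
    - [0,0,20,0,0,0]
    - [0,0,21,0,0,0]
    - [0,0,22,0,0,0]
    - [0,0,23,0,0,0]

```text
clock: 5.25
tcp_pos: [0.5844, -0.1325, 0.0473]
orientation: [0.703, 0.078, 0.703, -0.078]
wrist_force: [-2.5, 1.9, -0.2]
finger_gap: 0.0
```

```bash
python3 - <<'E'
from mv import *
rep()
E
```

```text
t 5.25 local [-0.0294 -0.1127  0.0473] F [-2.51  1.93 -0.21] q [-0.357  0.473 -0.186  0.912 -0.    -0.137]
[[-0.     0.218  0.976]
 [-0.     0.976 -0.218]
 [-1.    -0.    -0.   ]]
```

Call:
send_rows:
  plan:
    - [0,0,0.5,0,0,0]
    - [0,0,1,0,0,0]
    - [0,0,1.5,0,0,0]
    - [0,0,2,0,0,0]
    - [0,0,2.5,0,0,0]
    - [0,0,3,0,0,0]
    - [0,0,3.5,0,0,0]
    - [0,0,4,0,0,0]
    - [0,0,4,0,0,0]
    - [0,0,4,0,0,0]

```text
clock: 6.5
tcp_pos: [0.5884, -0.1335, 0.0473]
orientation: [0.703, 0.078, 0.703, -0.078]
wrist_force: [-0.7, 0.6, -0.1]
finger_gap: -0.0001
```

```bash
python3 - <<'E'
from mv import *
rep()
E
```

```text
t 6.5 local [-0.0253 -0.1127  0.0473] F [-0.67  0.61 -0.09] q [-0.356  0.48  -0.175  0.916 -0.    -0.136]
[[ 0.     0.218  0.976]
 [-0.     0.976 -0.218]
 [-1.    -0.     0.   ]]
```

Call:
send_rows:
  plan:
    - [0,0,0.5,0,0,0]
    - [0,0,1,0,0,0]
    - [0,0,1.5,0,0,0]
    - [0,0,2,0,0,0]
    - [0,0,2.5,0,0,0]
    - [0,0,3,0,0,0]
    - [0,0,3.5,0,0,0]
    - [0,0,4,0,0,0]
    - [0,0,4,0,0,0]
    - [0,0,4,0,0,0]

```text
clock: 7.75
tcp_pos: [0.5892, -0.1336, 0.0473]
orientation: [0.701, 0.078, 0.705, -0.078]
wrist_force: [-11.4, 2.5, 6.1]
finger_gap: 0.0001
```

```bash
python3 - <<'E'
from mv import *
from workcell import viewer
import cv2
rep()
r=viewer.read_camera("scene"); f=r["frame"]
cv2.imwrite("pics/scene2.png",cv2.convertScaleAbs(cv2.resize(f[155:255,190:310],None,fx=6,fy=6,interpolation=cv2.INTER_CUBIC),alpha=1.8))
E
```

```text
t 7.75 local [-0.0245 -0.1127  0.0473] F [-11.4    2.53   6.14] q [-0.355  0.485 -0.166  0.925 -0.001 -0.135]
[[-0.005  0.219  0.976]
 [ 0.001  0.976 -0.219]
 [-1.    -0.    -0.005]]
```

View pics/scene2.png

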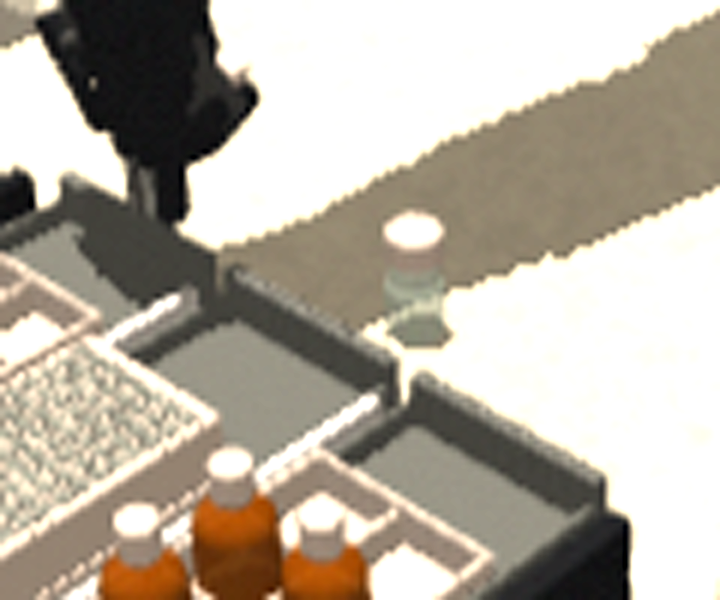

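Call:
send_rows:
  plan:
    - [0,0,-6,0,0,0]
    - [0,0,-15,0,0,0]
    - [0,0,-25,0,0,0]
    - [-10,0,-32,0,0,0]
    - [-25,0,-35,0,0,0]
    - [-45,0,-35,0,0,0]
    - [-65,0,-35,0,0,0]
    - [-85,0,-35,0,0,0]
    - [-95,0,-35,0,0,0]
    - [-100,0,-35,0,0,0]

```text
clock: 9.05
tcp_pos: [0.5585, -0.1268, 0.1484]
orientation: [0.703, 0.077, 0.702, -0.078]
wrist_force: [-0.1, 0.2, 0.5]
finger_gap: -0.0001
```

```bash
python3 - <<'E'
from mv import *
rep(); go(.017,.112,.147)
E
```

```text
t 9.05 local [-0.0559 -0.1126  0.1484] F [-0.15  0.21  0.5 ] q [-0.363  0.344 -0.117  1.108 -0.    -0.143]
[[ 0.002  0.218  0.976]
 [-0.001  0.976 -0.218]
 [-1.    -0.     0.002]]
shift [  1.4 225.   71.6] turn [-0.32  0.1   0.02]
```

Call:
send_rows:
  plan:
    - [0,12,4,0,0,0]
    - [0,36,12,0,0,0]
    - [0,64,21,0,0,0]
    - [0,94,30,0,0,0]
    - [0,124,40,0,0,0]
    - [0,154,50,0,0,0]
    - [0,184,60,0,0,0]
    - [0,208,68,0,0,0]
    - [0,221,71,0,0,0]
    - [0,225,72,0,0,0]

```text
clock: 10.3
tcp_pos: [0.6772, 0.0782, 0.1464]
orientation: [0.702, 0.077, 0.703, -0.077]
wrist_force: [0.3, -0.3, -0.9]
finger_gap: -0.0001
```

```bash
python3 - <<'E'
from mv import *
from workcell import viewer
from h import proj
import cv2
rep(); go(.017,.112,.046)
r=viewer.read_camera("scene"); f=r["frame"].copy()
cv2.imwrite("pics/scene3.png",cv2.convertScaleAbs(cv2.resize(f[115:245,170:310],None,fx=5,fy=4.6 and 5,interpolation=cv2.INTER_CUBIC)[:600],alpha=1.8))
r=viewer.read_camera("top"); f=r["frame"].copy()
cv2.imwrite("pics/top3.png",cv2.convertScaleAbs(cv2.resize(f[110:230,200:340],None,fx=5,fy=5,interpolation=cv2.INTER_CUBIC),alpha=1.8))
E
```

```text
t 10.3 local [0.0164 0.113  0.1464] F [ 0.25 -0.34 -0.93] q [-0.003  0.556  0.21   1.226 -0.     0.216]
[[-0.001  0.217  0.976]
 [-0.     0.976 -0.217]
 [-1.    -0.    -0.001]]
shift [100.4  -0.9   0.7] turn [-0.26 -0.08  0.02]
```

View pics/scene3.png

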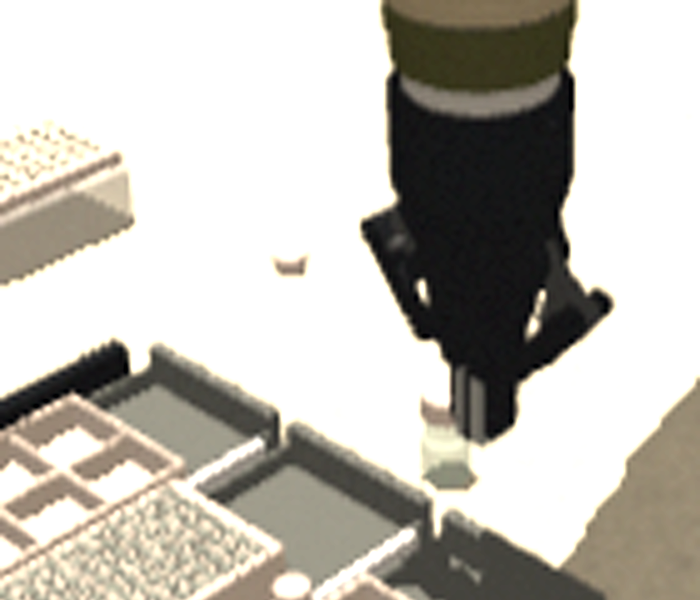

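View pics/top3.png

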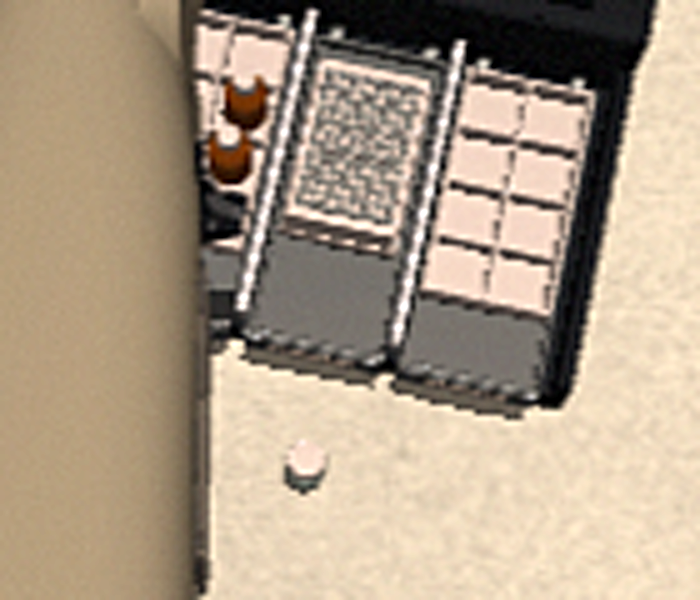

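Call:
send_rows:
  plan:
    - [6,0,0,0,0,0]
    - [18,0,0,0,0,0]
    - [32,0,1,0,0,0]
    - [46,0,1,0,0,0]
    - [60,0,1,0,0,0]
    - [72,0,1,0,0,0]
    - [83,0,1,0,0,0]
    - [92,0,1,0,0,0]
    - [97,0,1,0,0,0]
    - [98,0,1,0,0,0]

```text
clock: 11.65
tcp_pos: [0.6783, 0.077, 0.049]
orientation: [0.703, 0.078, 0.703, -0.078]
wrist_force: [0.3, 0.0, -0.7]
finger_gap: 0.0002
```

```bash
python3 - <<'E'
from mv import *
from workcell import viewer
import cv2
rep()
r=viewer.read_camera("scene"); f=r["frame"].copy()
cv2.imwrite("pics/scene4.png",cv2.convertScaleAbs(cv2.resize(f[150:250,190:310],None,fx=6,fy=6,interpolation=cv2.INTER_CUBIC)[:600],alpha=1.8))
E
```

```text
t 11.65 local [0.0178 0.112  0.049 ] F [ 0.34  0.03 -0.7 ] q [-0.004  0.617  0.067  1.022 -0.     0.216]
[[-0.     0.218  0.976]
 [-0.     0.976 -0.218]
 [-1.    -0.    -0.   ]]
```

View pics/scene4.png

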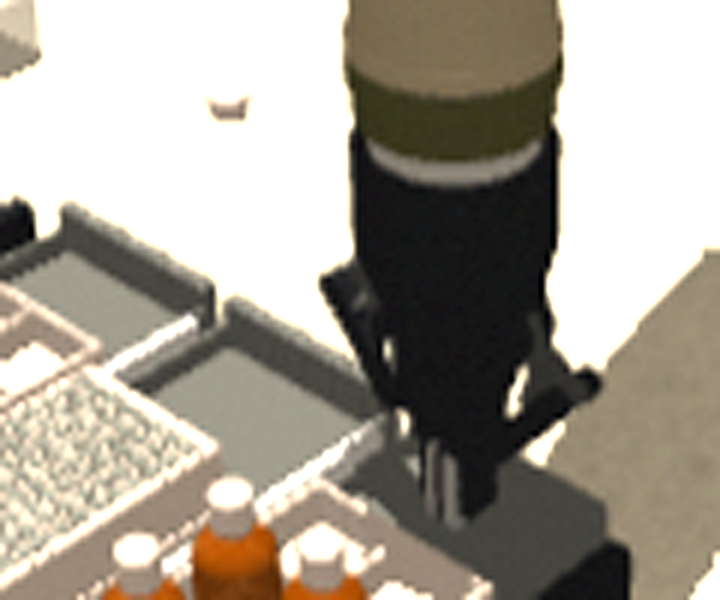

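Call:
send_rows:
  plan:
    - [1,0,-2,0,0,0]
    - [2,0,-5,0,0,0]
    - [2,0,-8,0,0,0]
    - [2,0,-10,0,0,0]
    - [2,0,-12,0,0,0]
    - [2,0,-14,0,0,0]
    - [2,0,-16,0,0,0]
    - [2,0,-18,0,0,0]
    - [2,0,-20,0,0,0]
    - [2,0,-22,0,0,0]

```text
clock: 12.95
tcp_pos: [0.657, 0.0817, 0.0474]
orientation: [0.703, 0.078, 0.703, -0.078]
wrist_force: [1.2, -0.6, -0.5]
finger_gap: 0.0001
```

```bash
python3 -c "
from mv import *
rep()"
```

```text
t 12.95 local [-0.004   0.1121  0.0474] F [ 1.25 -0.63 -0.5 ] q [ 0.003  0.581 -0.001  0.988 -0.     0.223]
[[ 0.     0.218  0.976]
 [-0.     0.976 -0.218]
 [-1.    -0.     0.   ]]
```

Call:
send_rows:
  plan:
    - [0,0,-2,0,0,0]
    - [0,0,-5,0,0,0]
    - [0,0,-9,0,0,0]
    - [0,0,-14,0,0,0]
    - [0,0,-19,0,0,0]
    - [0,0,-25,0,0,0]
    - [0,0,-31,0,0,0]
    - [0,0,-37,0,0,0]
    - [0,0,-43,0,0,0]
    - [0,0,-49,0,0,0]

```text
clock: 14.2
tcp_pos: [0.6088, 0.0926, 0.0473]
orientation: [0.703, 0.078, 0.703, -0.078]
wrist_force: [1.5, -1.9, 0.9]
finger_gap: 0.0003
```

Call:
send_rows:
  plan:
    - [0,0,-6,0,0,0]
    - [0,0,-12,0,0,0]
    - [0,0,-18,0,0,0]
    - [0,0,-24,0,0,0]
    - [0,0,-30,0,0,0]
    - [0,0,-36,0,0,0]
    - [0,0,-41,0,0,0]
    - [0,0,-46,0,0,0]
    - [0,0,-50,0,0,0]
    - [0,0,-53,0,0,0]

```text
clock: 15.45
tcp_pos: [0.5572, 0.1041, 0.0473]
orientation: [0.703, 0.078, 0.703, -0.078]
wrist_force: [1.5, -2.6, 0.7]
finger_gap: 0.0001
```

```bash
python3 - <<'E'
from mv import *
from workcell import viewer
import cv2
rep()
r=viewer.read_camera("scene"); f=r["frame"].copy()
cv2.imwrite("pics/scene5.png",cv2.convertScaleAbs(cv2.resize(f[140:260,180:320],None,fx=5,fy=5,interpolation=cv2.INTER_CUBIC)[:600],alpha=1.8))
E
```

```text
t 15.45 local [-0.1064  0.1128  0.0473] F [ 1.52 -2.65  0.73] q [ 0.043  0.418 -0.275  0.877 -0.     0.263]
[[-0.     0.218  0.976]
 [-0.     0.976 -0.218]
 [-1.    -0.    -0.   ]]
```

View pics/scene5.png

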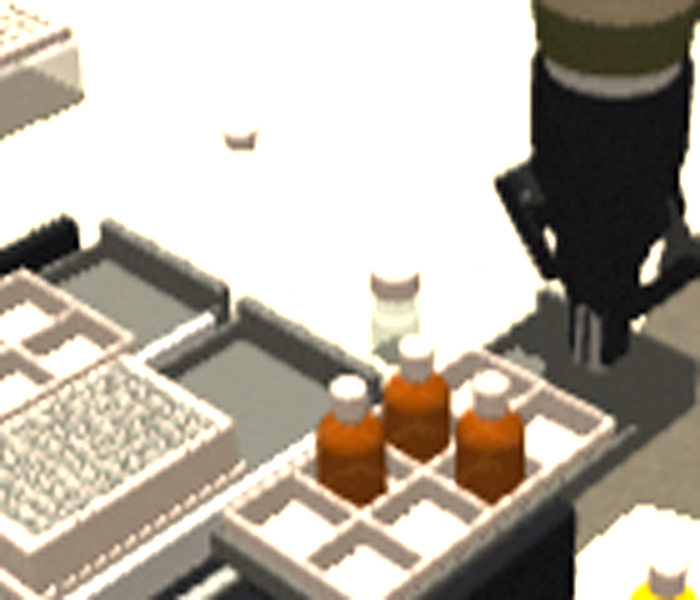

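Call:
send_rows:
  plan:
    - [0,0,-2,0,0,0]
    - [0,0,-4,0,0,0]
    - [0,0,-6,0,0,0]
    - [0,0,-8,0,0,0]
    - [0,0,-9.5,0,0,0]
    - [0,0,-11,0,0,0]
    - [0,0,-12,0,0,0]
    - [0,0,-13,0,0,0]
    - [0,0,-13.5,0,0,0]
    - [0,0,-14,0,0,0]

```text
clock: 16.75
tcp_pos: [0.5439, 0.1071, 0.0473]
orientation: [0.703, 0.078, 0.703, -0.078]
wrist_force: [3.4, -0.5, -2.4]
finger_gap: 0.0001
```

Call:
send_rows:
  plan:
    - [0,0,-0.5,0,0,0]
    - [0,0,-1,0,0,0]
    - [0,0,-1.5,0,0,0]
    - [0,0,-2,0,0,0]
    - [0,0,-2.5,0,0,0]
    - [0,0,-3,0,0,0]
    - [0,0,-3.5,0,0,0]
    - [0,0,-4,0,0,0]
    - [0,0,-4,0,0,0]
    - [0,0,-4,0,0,0]

```text
clock: 18.0
tcp_pos: [0.5439, 0.1072, 0.0478]
orientation: [0.705, 0.078, 0.7, -0.078]
wrist_force: [11.6, -3.1, -8.9]
finger_gap: 0.0001
```

```bash
python3 -c "
from mv import *
rep()"
```

```text
t 18.0 local [-0.12    0.113   0.0478] F [11.6  -3.12 -8.91] q [ 0.051  0.392 -0.315  0.856 -0.002  0.272]
[[ 0.007  0.219  0.976]
 [-0.001  0.976 -0.219]
 [-1.     0.     0.007]]
```

Call:
send_rows:
  plan:
    - [0,0,2,0,0,0]
    - [0,0,5,0,0,0]
    - [0,0,10,0,0,0]
    - [0,0,16,0,0,0]
    - [0,0,20,0,0,0]
    - [0,0,22,0,0,0]
    - [0,0,22,0,0,0]
    - [-6,0,22,0,0,0]
    - [-16,0,22,0,0,0]
    - [-30,0,22,0,0,0]

```text
clock: 19.25
tcp_pos: [0.5612, 0.1032, 0.0781]
orientation: [0.703, 0.078, 0.703, -0.078]
wrist_force: [-0.7, 0.5, -0.3]
finger_gap: -0.0002
```

Call:
send_rows:
  plan:
    - [-15,0,0,0,0,0]
    - [-32,0,0,0,0,0]
    - [-50,0,0,0,0,0]
    - [-70,0,0,0,0,0]
    - [-90,0,0,0,0,0]
    - [-105,0,-15,0,0,0]
    - [-115,0,-35,0,0,0]
    - [-120,0,-60,0,0,0]
    - [-120,0,-80,0,0,0]
    - [-120,0,-90,0,0,0]

```text
clock: 20.5
tcp_pos: [0.4717, 0.1232, 0.1979]
orientation: [0.703, 0.077, 0.703, -0.077]
wrist_force: [0.5, -0.3, -0.5]
finger_gap: 0.0002
```

```bash
python3 - <<'E'
from mv import *
from workcell import viewer
import cv2
rep()
r=viewer.read_camera("scene"); f=r["frame"].copy()
cv2.imwrite("pics/scene6.png",cv2.convertScaleAbs(cv2.resize(f[140:340,70:330],None,fx=3,fy=3,interpolation=cv2.INTER_CUBIC)[:600],alpha=1.6))
r=viewer.read_camera("top"); f=r["frame"].copy()
cv2.imwrite("pics/top6.png",cv2.convertScaleAbs(f,alpha=1.6))
E
```

```text
t 20.5 local [-0.1939  0.1132  0.1979] F [ 0.52 -0.33 -0.55] q [ 0.091  0.158 -0.238  1.175 -0.     0.31 ]
[[-0.     0.218  0.976]
 [-0.     0.976 -0.218]
 [-1.    -0.    -0.   ]]
```

View pics/scene6.png

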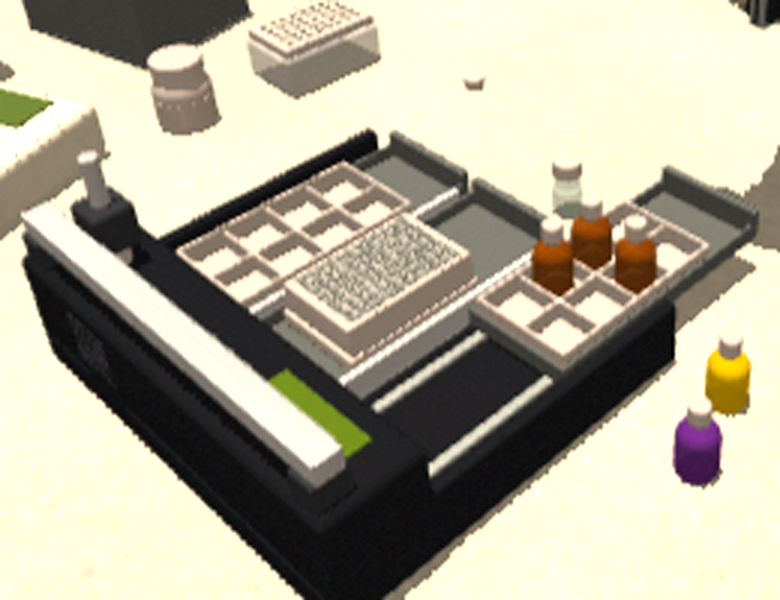

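View pics/top6.png

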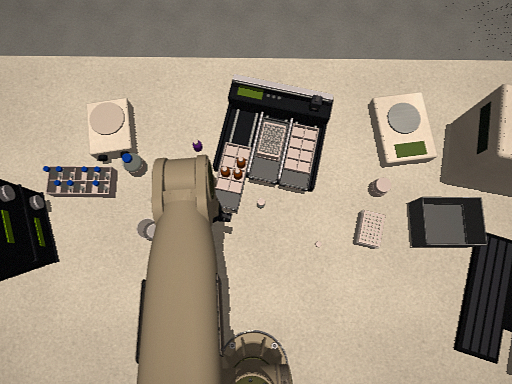

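```bash
python3 - <<'E'
from ov import *
from workcell import viewer
d=pickle.load(open("cams0.pkl","rb"))
r=viewer.read_camera("scene")
overlay(r,.639,-.0277,-.2145,[.125,0,0],"pics/ov7.png",(170,150,330,270),5)
df=cv2.absdiff(r["frame"],d["scene"]["frame"]).max(2); cv2.imwrite("pics/diff.png",cv2.convertScaleAbs(df,alpha=3))
E
```

```text
(no output)
```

View pics/ov7.png

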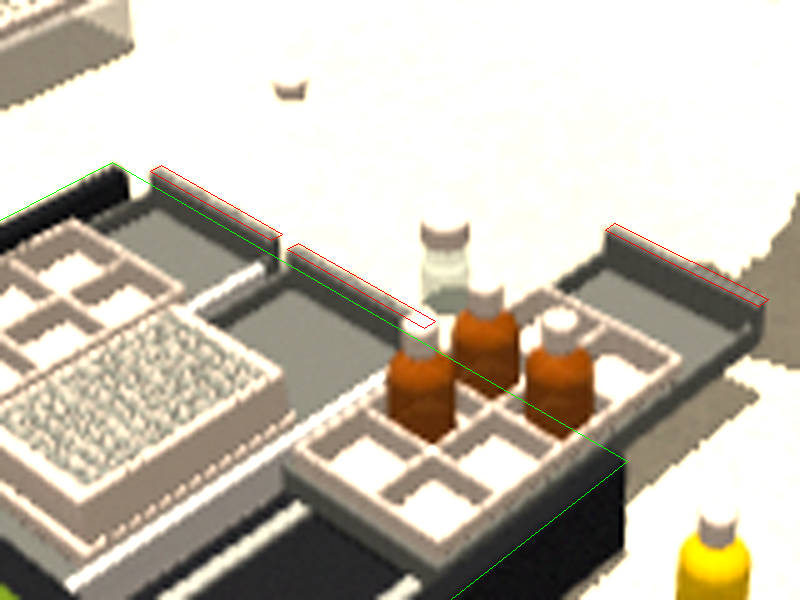

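View pics/diff.png

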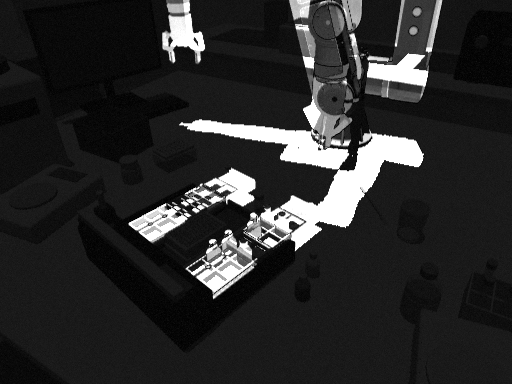

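```bash
python3 -c "
from workcell import job
print(job.hand_in())"
```

```text
the job is handed in; nothing more can be done
None
```

The job is done and handed in at about 20.6 s. I pushed the empty tray home with the closed fingertips until it met its stop at about 12 N. Then I hooked behind the bottle tray's lip, drew it out to its stop (again about 12 N), backed off the lip and lifted clear.

**Trays:** In the last pictures the tray lips line up with the model at 0 mm (empty), 0 mm (plate) and 125 mm (bottles).

**Bottles and bystanders:** The three bottles stand upright in their cells. Before and after pictures from the scene camera show only the arm, the shadows and the two trays changed. The vial, cap and other bystanders are where they were.

**One disagreement:** The two cameras put the sampler about 4 mm apart along its depth. I settled this by contact force, and both stops came within 3 mm of the predicted position.

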